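# Put away the mixed laboratory hardware by kind

### The job

Sort the mixed handful on the laboratory bench: both rubber stoppers into the round white dish, both steel boss heads into the long black tray, and the sample jar into the square wooden box. Stand each one on the floor of its container, the same way up as it stands now. Leave the small mortar that stands among them where it is.

Things in the scene. Friction and masses are not known exactly. Their poses are not given: they have to be found in the camera images.
- stopper_large_mid (a point): Large rubber stopper, near-black tapered plug standing on its broad end: 44 mm diameter at the bottom, 38 mm at the top, 40 mm high. Its z axis points up; its origin, given here, is the centre of the thing, half-way up. Any yaw is the same.
- stopper_small_mid (a point): Small rubber stopper, near-black tapered plug standing on its broad end: 30 mm diameter at the bottom, 25 mm at the top, 34 mm high. Its z axis points up; its origin, given here, is the centre of the thing, half-way up. Any yaw is the same.
- boss_large_mid (a point): Large boss head (retort-stand clamp holder), plain steel block 54 mm long (its x axis), 30 mm wide (y), 36 mm high, with an 18 mm wide rod channel cut across its top half (running along y) and a dark thumbscrew (18 mm diameter) that sticks out 14 mm beyond the block's +x end at half height. The flat sides at +y and -y are the ones to grip. Its z axis points up; its origin, given here, is the centre of the thing, half-way up (centre of the block without the screw).
- boss_small_mid (a point): Small boss head, like the large one: plain steel block 44 mm long (x), 24 mm wide (y), 28 mm high, 18 mm rod channel across its top half, dark thumbscrew (18 mm diameter) sticking out 14 mm beyond the +x end at half height. Grip its flat sides at +y and -y. Its z axis points up; its origin, given here, is the centre of the thing, half-way up (centre of the block without the screw).
- jar_mid (a point): Sample jar, white plastic cylinder 40 mm diameter with a slightly narrower (37 mm) white screw cap; 58 mm high overall, of which the lowest 42 mm is the straight 40 mm body. Stands upright. Its z axis points up; its origin, given here, is the centre of the thing, half-way up. Any yaw is the same.
- dish: Round white porcelain dish, does not move: 180 mm outer diameter at the rim, 22 mm high, flat inner floor 5 mm above the table and about 162 mm across. Origin at the centre of its underside, on the table; z up.
- long_tray: Long black plastic tray, open top, does not move: outer 110 mm (its x axis) by 200 mm (its y axis), 22 mm high, walls and floor 5 mm thick (inside 100 by 190 mm). Origin at the centre of its underside, on the table; z up.
- square_box: Shallow square wooden box, open top, does not move: outer 140 by 140 mm (along its x and y axes), 25 mm high, walls and floor 5 mm thick (inside 130 by 130 mm). Origin at the centre of its underside, on the table; z up.
- mortar_mid (a point): Bystander: small white porcelain mortar (open cup), 64 mm across the rim, 40 mm high, loose, standing among the things to sort. Its z axis points up; its origin, given here, is the centre of the thing, half-way up. 

How it is judged:
At the end, for the whole second after the job is handed in: Both stoppers stand inside the round dish, both boss heads inside the long tray and the jar inside the square box: each thing's centre lies within the inner walls, within 6 mm of its height when standing on that container's floor, less than about 10 degrees from upright, and at rest (under 20 mm/s) (z of stopper_large_mid in the frame of dish between 0.019 and 0.031 m and angle between each of stopper_large_mid, stopper_small_mid, boss_large_mid, boss_small_mid, jar_mid's own z axis and vertical below 0.17 rad and horizontal distance between each of stopper_large_mid, stopper_small_mid and dish below 0.08 m and linear speed of each of stopper_large, stopper_small, boss_large, boss_small, jar below 0.02 m/s and z of stopper_small_mid in the frame of dish between 0.016 and 0.028 m and z of boss_large_mid in the frame of long_tray between 0.017 and 0.029 m and x of boss_large_mid in the frame of long_tray between -0.05 and 0.05 m and y of boss_large_mid in the frame of long_tray between -0.095 and 0.095 m and z of boss_small_mid in the frame of long_tray between 0.013 and 0.025 m and x of boss_small_mid in the frame of long_tray between -0.05 and 0.05 m and y of boss_small_mid in the frame of long_tray between -0.095 and 0.095 m and z of jar_mid in the frame of square_box between 0.028 and 0.04 m and x of jar_mid in the frame of square_box between -0.065 and 0.065 m and y of jar_mid in the frame of square_box between -0.065 and 0.065 m); the robot touches nothing.
It fails at once if the mortar is moved more than 20 mm or knocked over (distance of mortar_mid from where it was at the start of the episode above 0.02 m or angle between mortar_mid's own z axis and vertical above 0.5 rad).
It also fails if it takes over 125 s, if anything falls off the work surface, if the arm or the gripper's body presses on something with over 40 N, if the wrist force passes 120 N, or if a joint passes its speed limit or range.

### The arm

A 7-joint arm with a two-finger parallel gripper is mounted at the origin on the work surface. World frame = base frame: x ahead of the robot, y to its left, z up, the work surface at z = 0. Lengths are in m, angles in rad, forces in N, time in s.
With the tool pointing down it reaches from about 0.4 to 0.85 m from the base axis. Payload 4.5 kg.
Tool frame: the origin (TCP) lies at the very end of the fingers, on their centre line; the grasp point (between the pads) lies arm.hold_point_z behind it (arm.hold_point_z is the distance from the TCP to the grasp point, in m); z points along the fingers, y is the line along which they close (so a half turn about z gives the same grasp; the last joint's range is limited). The gripper opens to 85 mm and grips with 20 to 120 N. Pads are 22 mm wide; open, the fingers measure 114 mm over their backs; the gripper's body (76 mm by 85 mm) begins 54 mm behind the grasp point. The pads swing forward as they close: fully open they stand 13 mm farther back than shut.
Start: joints at [1.294, 0.689, -0.195, 1.565, 0.157, 0.902, -0.215], TCP at [0.191, -0.595, 0.231] pointing down, gripper open.
Joint ranges: [-3.01, 3.01], [-0.46, 2.08], [-1.47, 1.51], [0.13, 2.56], [-1, 4.14], [0.04, 2.09], [-2.66, 2.66]. Speed limits (rad/s): [2.57, 2.57, 3.14, 3.14, 3.14, 3.14, 3.14].

### API

Orientations are given as [roll, pitch, yaw] about the fixed x, y, z axes, in that order (R = Rz(yaw) Ry(pitch) Rx(roll)).
In Python, from workcell import arm gives the robot as it stands. The module is installed in compiled form; this text tells all that it offers.
- The arm moves only by the tool step_arm, never from a script. Its argument "motion" is a list of rows, each a list of 5 numbers: the finger opening in mm, from 0 to 85.4, then the shift along the tool's x, y, z in units of 25 mm (1.0 is 25 mm), then the turn about the tool's z in units of 8 degrees (1.0 is 8 degrees). In form: [[grip, tx, ty, tz, twist], ...]. A call has 1 to 8 rows; each row is the pose to reach, as a shift and turn from the pose commanded when the call began, along the tool's axes at that moment; what a row does not reach only later rows make up. A row lasts 1/8 s, in which the tool goes at most 62.5 mm and 10.7 degrees, less where a joint would pass 70% of its speed; a pose out of reach is approached as far as the arm can. A call with a gripper value outside its range is refused whole. The fingers move at their own pace and stop on an object; "grip_force" is the grip in N (left out, the last holds). Time passes only in rows, so rows that repeat a pose let the fingers close. It gives the time, the measured TCP pose, the force, the opening and the grip force at its end, in the units of the state.
- arm.read_state(): the state, without advancing time (a new reading comes with each control period).
- arm.camera(name): name is "side" or "top"; returns the picture (420x560x3 uint8, blue, green, red); there is no depth.
- arm.camera_params(name): a dict with "fx", "fy", "cx", "cy" (pixels), "camera_from_world" (4x4, takes a point from world to camera coordinates). Camera axes: x right, y down, z forward; pixel columns grow to the right and rows downward; lengths in m; the calibration is good to about 2 mm. A picture is of the moment at which its call begins. camera_params takes no time and is no camera call.
- arm.job_done(): hands the job in; it is judged then, once.
The state is a dict: "time_s": time; "joint_positions": joint angles; "qvel": joint speeds; "effort": joint torques, N m; "eef_pos": TCP position; "orientation": TCP orientation; "force": force on the tool from outside, world axes, zero at the start; "ft_torque": the same for the moment, N m; "grip_width": finger opening in m; "finger_force": force on a finger pad.
Only numpy, scipy, OpenCV 4.12 (cv2) and the standard library are available. Lean on these libraries where they do the work, as an engineer would, in place of code of your own. Each camera call takes 0.05 s, during which the arm holds its last target. There are 200 camera calls.

## Working session

There is one attempt and no reset: what is moved stays moved. The work goes in short steps, Python scripts to look and compute and a tool call to move; the robot and the scene stay as the last step left them, time stands still between calls to the robot, and variables do not carry over. Pictures are saved under pics/ and viewed, at most 17 in all, crops included, and the job is handed in when it is done.

Besides the shell and the picture viewer there is one more tool, called after "Emit:" as name([rows], argument=value, ...), one row to a line, values as JSON. step_arm: Moves the arm, as the interface text tells. Its arguments: {"type":"object","properties":{"motion":{"type":"array","items":{"type":"array","items":{"type":"number"}}},"grip_force":{"type":"number"}},"required":["motion"]}

```bash
mkdir -p pics
python3 - <<'E'
from workcell import arm
import cv2,numpy as np
for n in("top","side"):
    cv2.imwrite(f"pics/{n}0.png",arm.camera(n)); p=arm.camera_params(n); print(n,p["fx"],p["cx"],p["cy"]); print(np.round(p["camera_from_world"],4).tolist())
s=arm.read_state(); print({k:np.round(v,3).tolist() for k,v in s.items()}, arm.hold_point_z)
E
```

```text
top 398.25690778019793 287.8347551382053 211.26032407358292
[[-0.0258, -0.9995, -0.0208, 0.0183], [-0.9969, 0.0273, -0.0743, 0.4754], [0.0748, 0.0188, -0.997, 0.8921], [0.0, 0.0, 0.0, 1.0]]
side 460.17306060213684 273.14057469763407 213.92597171521834
[[-0.8605, -0.5091, 0.0186, 0.4328], [-0.4138, 0.677, -0.6087, 0.2097], [0.2973, -0.5314, -0.7932, 0.7961], [0.0, 0.0, 0.0, 1.0]]
{'time_s': 0.1, 'joint_positions': [1.294, 0.69, -0.194, 1.566, 0.157, 0.903, -0.215], 'qvel': [-0.001, -0.003, 0.001, -0.004, -0.001, -0.001, -0.001], 'effort': [-0.004, -54.06, -1.272, -15.899, 0.009, 0.004, -0.0], 'eef_pos': [0.191, -0.595, 0.231], 'orientation': [-3.14, 0.0, 0.311], 'force': [-0.094, -0.961, 0.14], 'ft_torque': [0.014, 0.03, -0.045], 'finger_force': 0.0, 'grip_width': 0.086} 0.0187
```

View pics/top0.png

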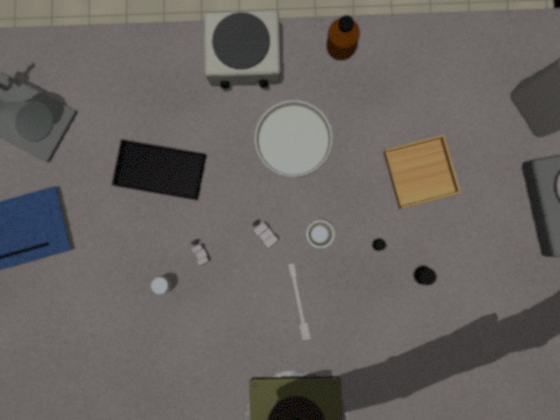

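View pics/side0.png

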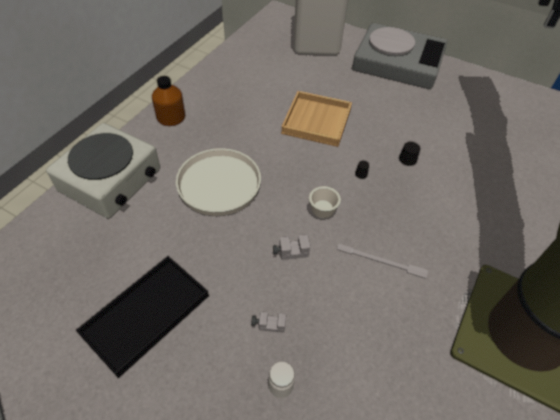

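The top view (up = +x, left = +y) shows the dish at (292,139), tray at (160,170) and box at (422,172). The jar is at (160,285), the large boss at (265,234) and the small boss at (200,252). The small stopper is at (379,244), the large one at (425,275), and the mortar at (320,234). Both screws point up-left. A loose spatula lies at (298,300).

```bash
cat > h.py <<'E'
from workcell import arm
import numpy as np,cv2
def ray(n,uv,z):
    p=arm.camera_params(n);T=np.array(p["camera_from_world"]);R,t=T[:3,:3],T[:3,3]
    uv=np.atleast_2d(np.array(uv,float))
    d=np.c_[(uv[:,0]-p["cx"])/p["fx"],(uv[:,1]-p["cy"])/p["fy"],np.ones(len(uv))]@R
    c=-R.T@t
    return (c+d*((z-c[2])/d[:,2])[:,None])[:,:2]
def blob(mask,uv,r):
    m=np.zeros_like(mask);u,v=uv;m[v-r:v+r,u-r:u+r]=mask[v-r:v+r,u-r:u+r]
    c,_=cv2.findContours(m,cv2.RETR_EXTERNAL,cv2.CHAIN_APPROX_NONE)
    return max(c,key=cv2.contourArea)
E
python3 - <<'E'
from h import *
np.set_printoptions(precision=4,suppress=True)
im={n:cv2.imread(f"pics/{n}0.png") for n in("top","side")}
g={n:cv2.cvtColor(i,6) for n,i in im.items()}
hsv=cv2.cvtColor(im["top"],40);hsvs=cv2.cvtColor(im["side"],40)
dark={n:(g[n]<45).astype('u1') for n in g}; br={n:(g[n]>135).astype('u1') for n in g}
for name,n,mk,uv,r,z in [("stopS","top",dark,(379,244),14,.017),("stopS","side",dark,(362,170),14,.017),
 ("stopL","top",dark,(425,275),18,.02),("stopL","side",dark,(410,153),17,.02),
 ("jarcap","top",br,(160,285),16,.058),("jarcap","side",br,(282,375),20,.050),
 ("mortar","top",br,(320,234),18,.04),("mortar","side",br,(324,200),22,.03),("dish","top",br,(292,139),44,.022),("dish","side",br,(218,181),48,.015),
 ("tray","top",dark,(160,170),52,.022),("tray","side",dark,(144,315),70,.022)]:
    c=blob(mk[n],uv,r);(u,v),(w,h),a=cv2.minAreaRect(c);P=ray(n,c[:,0],z)
    (x,y),s,a2=cv2.minAreaRect(P.astype('f4')*1000)
    print(name,n,np.round([u,v,w,h],1),"world mm",np.round([x,y,*s,a2],1))
for n,h_,uv,r in(("top",hsv,(422,172),45),("side",hsvs,(317,118),42)):
    m=((h_[...,1]>90)).astype('u1');c=blob(m,uv,r);print("box",n,cv2.minAreaRect((ray(n,c[:,0],.025)*1000).astype('f4')))
E=lambda i,u,v,w,h,k:cv2.resize(i[v:v+h,u:u+w],None,fx=k,fy=k,interpolation=cv2.INTER_CUBIC)
a=E(im["top"],185,215,100,60,8)
b=np.hstack([E(im["side"],267,230,50,37,8),E(im["side"],245,305,50,37,8)])
cv2.imwrite("pics/c.png",cv2.convertScaleAbs(cv2.resize(np.vstack([a,b]),(600,582)),alpha=1.4))
E
```

```text
stopS top [378.5 244.   10.   11. ] world mm [ 395.9 -197.5   24.8   22.7   87.6]
stopS side [361.5 169.   16.   11. ] world mm [ 394.3 -197.8   23.2   49.9   11.1]
stopL top [424.4 275.5  21.2  17.1] world mm [ 323.4 -295.9   46.7   38.2   70. ]
stopL side [409.7 153.6  17.   22.8] world mm [ 323.5 -296.    37.    74.6    9. ]
jarcap top [158.5 285.5  15.   15. ] world mm [319.1 289.5  32.9  32.2  88.7]
jarcap side [281.5 375.   28.   23. ] world mm [318.  289.4  35.1  42.2  30.9]
mortar top [319.5 233.5  15.   15. ] world mm [422.8 -63.6  33.2  33.2  88.5]
mortar side [324.  197.5  32.   25. ] world mm [425.6 -72.5  65.5  65.1  62.3]
dish top [293.3 139.8  67.9  68.6] world mm [640.8 -11.  158.1 159.1  43.6]
dish side [218.  179.5  63.   86. ] world mm [649.  -14.5 181.7 182.1  67.8]
tray top [158.9 169.3  86.8  45.9] world mm [580.9 300.6 201.5 106.8  78.7]
tray side [142.8 312.6  63.1 123.2] world mm [576.  307.8 196.7 115.2  78.6]
box top ((557.9606323242188, -299.59564208984375), (138.1201934814453, 143.26046752929688), 12.525397300720215)
box side ((555.1699829101562, -289.0503234863281), (140.41807556152344, 161.90077209472656), 12.912626266479492)
```

View pics/c.png

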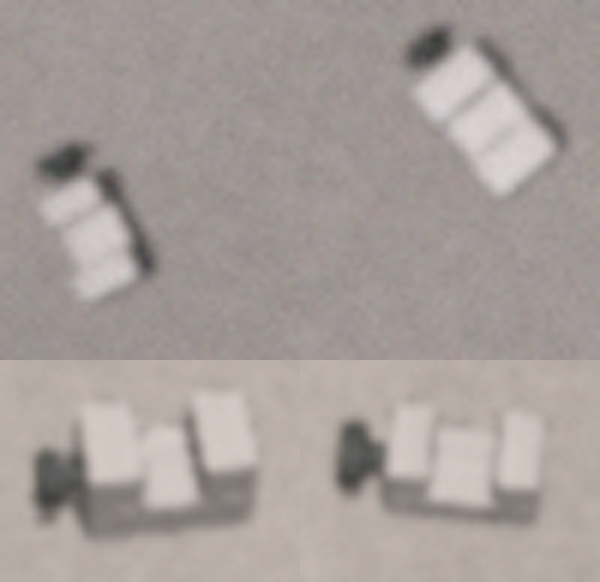

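The zoom shows both bosses clearly. The large one's top corners are at crop (410,90), (470,42), (558,150) and (503,198). The small one's are at (38,205), (92,172), (138,270) and (80,302). The screws are at the upper-left ends.

```bash
cat >> h.py <<'E'
def plan(x,y,z,yaw_deg,fr=None):
    s=arm.read_state();p=np.array(fr[:3] if fr else s["eef_pos"]);w=np.radians(fr[3]) if fr else s["orientation"][2]
    d=np.array([x,y,z])-p
    dy=(np.degrees(w)-yaw_deg+90)%180-90
    tx=np.array([np.cos(w),np.sin(w),0]);ty=np.array([np.sin(w),-np.cos(w),0])
    print("t %.1f pos %s yaw %.1f | tx %.2f ty %.2f tz %.2f tw %.2f rows %d"%(s["time_s"],np.round(p,4),np.degrees(w),tx@d/.025,ty@d/.025,-d[2]/.025,dy/8,max(np.linalg.norm(d)/.0625,abs(dy)/10.7)+1),"qlast %.2f f %s grip %.1f"%(s["joint_positions"][6],np.round(s["force"],1),s["grip_width"]*1000))
E
python3 - <<'E'
from h import *
for n,z,c in(("L",.036,[(410,90),(470,42),(558,150),(503,198)]),("S",.028,[(38,205),(92,172),(138,270),(80,302)])):
    P=ray("top",np.array(c)/6+[185,215],z)*1000
    m=P.mean(0);d=(P[0]+P[1]-P[2]-P[3])/2
    print(n,m,"yaw",np.degrees(np.arctan2(d[1],d[0])),"L",np.linalg.norm(d),"W",np.linalg.norm((P[0]+P[3]-P[1]-P[2])/2))
print(ray("side",[(267+(168)/6,230+(430-360)/6)],.030)*1000, ray("side",[(245+(466-300)/6,305+(445-360)/6)],.024)*1000)
plan(.3235,-.296,.13,17.8)
E
```

```text
L [422.66318411  55.71587142] yaw 38.699898338923326 L 52.50591986130681 W 27.806334375560255
S [382.77220694 206.85372961] yaw 23.817371633318334 L 40.24070300732935 W 24.185178065009506
[[423.88661252  53.6688274 ]] [[381.27490838 208.19633416]]
t 0.1 pos [ 0.1909 -0.5945  0.2306] yaw 17.8 | tx 8.70 ty -9.75 tz 4.02 tw 0.00 rows 6 qlast -0.22 f [-0.1 -1.   0.1] grip 85.7
```

Emit:
step_arm([
  [70,8.7,-9.75,4,0],
  [70,8.7,-9.75,4,0],
  [70,8.7,-9.75,4,0],
  [70,8.7,-9.75,4,0],
  [70,8.7,-9.75,4,0],
  [70,8.7,-9.75,4,0],
  [70,8.7,-9.75,4,0],
  [70,8.7,-9.75,4,0],
], grip_force=40)

```text
time_s: 1.1
eef_pos: [0.3235, -0.2975, 0.1314]
orientation: [3.141, 0.0, 0.31]
force: [0.1, -0.9, 0.7]
grip_width: 0.0703
finger_force: 0.0
```

Run:
```python
from h import *
cv2.imwrite("pics/side1.png",arm.camera("side"))
plan(.3235,-.296,.006,17.8)
```

```text
t 1.1 pos [ 0.3233 -0.2979  0.1315] yaw 17.7 | tx 0.03 ty -0.07 tz 5.02 tw -0.01 rows 3 qlast -0.79 f [-0.3  0.5  0.1] grip 69.7
```

View pics/side1.png

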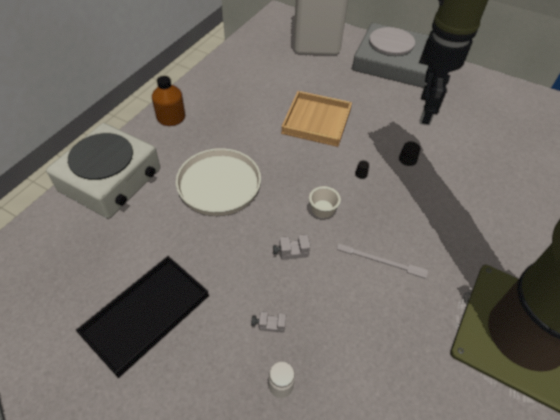

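The gripper is above the large stopper, with its tip near (428,118) and the stopper at (410,153), so it's consistent. Next I descend and grip.

Emit:
step_arm([
  [70,0,-0.05,2,0],
  [70,0,-0.05,4,0],
  [70,0,-0.05,5,0],
  [70,0,-0.05,5,0],
  [30,0,-0.05,5,0],
  [30,0,-0.05,5,0],
  [30,0,-0.05,5,0],
  [30,0,-0.05,5,0],
], grip_force=40)

```text
time_s: 2.15
eef_pos: [0.3139, -0.2928, 0.0084]
orientation: [-3.135, 0.008, 0.306]
force: [-16.8, 8.3, 37.0]
grip_width: 0.0397
finger_force: 48.6
```

Emit:
step_arm([
  [30,0,0,0,0],
  [30,0,0,0,0],
  [30,0,0,-1,0],
  [30,0,0,-3,0],
  [30,0,0,-5,0],
  [30,0,0,-5,0],
])

```text
time_s: 2.9
eef_pos: [0.3236, -0.2973, 0.1341]
orientation: [3.139, -0.003, 0.306]
force: [-0.4, -0.6, -1.5]
grip_width: 0.0397
finger_force: 43.4
```

Run:
```python
from h import *
cv2.imwrite("pics/side2.png",arm.camera("side"))
plan(.645,-.045,.11,17.8)
```

```text
t 3.0 pos [ 0.3237 -0.2977  0.1351] yaw 17.6 | tx 15.30 ty -5.76 tz 1.00 tw -0.03 rows 7 qlast -1.51 f [-0.5  0.1  1.5] grip 39.5
```

View pics/side2.png

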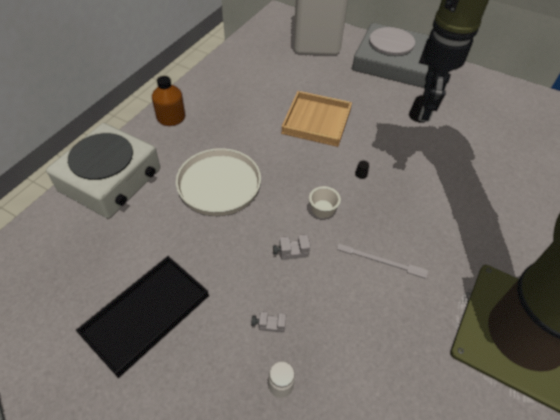

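The large stopper is lifted, at (422,110). The arm drifted about 10 mm sideways under force while low, so I'll watch the joints and check the stopper's tilt over the dish.

Emit:
step_arm([
  [30,15.3,-5.75,1,0],
  [30,15.3,-5.75,1,0],
  [30,15.3,-5.75,1,0],
  [30,15.3,-5.75,1,0],
  [30,15.3,-5.75,1,0],
  [30,15.3,-5.75,1,0],
  [30,15.3,-5.75,1,0],
  [30,15.3,-5.75,1,0],
])

```text
time_s: 3.95
eef_pos: [0.6453, -0.04, 0.1055]
orientation: [-3.141, -0.002, 0.311]
force: [-0.9, -0.5, -1.0]
grip_width: 0.0395
finger_force: 43.4
```

Run:
```python
from h import *
i=arm.camera("side");cv2.imwrite("pics/side3.png",cv2.resize(i[80:230,130:330],None,fx=4,fy=4))
plan(.645,-.045,.016,17.8);print(np.round(arm.read_state()["joint_positions"],2))
```

```text
t 4.0 pos [ 0.6436 -0.0424  0.1053] yaw 17.8 | tx 0.02 ty 0.11 tz 3.57 tw -0.01 rows 2 qlast -1.83 f [ 0.2 -1.3 -0.8] grip 39.4
[ 0.31  0.93 -0.6   1.59  0.66  0.84 -1.83]
```

View pics/side3.png

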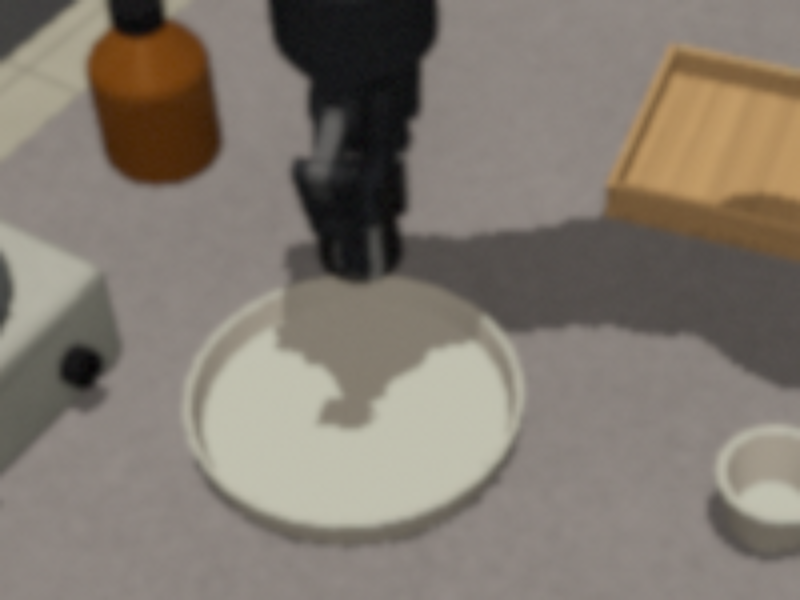

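Emit:
step_arm([
  [30,0,0.1,1.5,0],
  [30,0,0.1,3,0],
  [30,0,0.1,3.55,0],
  [30,0,0.1,3.55,0],
  [30,0,0.1,3.55,0],
  [30,0,0.1,3.55,0],
])

```text
time_s: 4.75
eef_pos: [0.6453, -0.0438, 0.019]
orientation: [3.141, -0.002, 0.311]
force: [0.3, 0.4, -1.2]
grip_width: 0.0396
finger_force: 43.4
```

Run:
```python
from h import *
i=arm.camera("side");cv2.imwrite("pics/side4.png",cv2.resize(i[80:230,130:330],None,fx=4,fy=4))
plan(.645,-.045,.016,17.8);print(np.round(arm.read_state()["joint_positions"],2))
```

```text
t 4.8 pos [ 0.6451 -0.0438  0.0188] yaw 17.8 | tx -0.02 ty 0.04 tz 0.11 tw -0.00 rows 1 qlast -1.89 f [-0.4  0.6 -0.6] grip 39.6
[ 0.27  1.05 -0.53  1.61  0.75  0.7  -1.89]
```

View pics/side4.png

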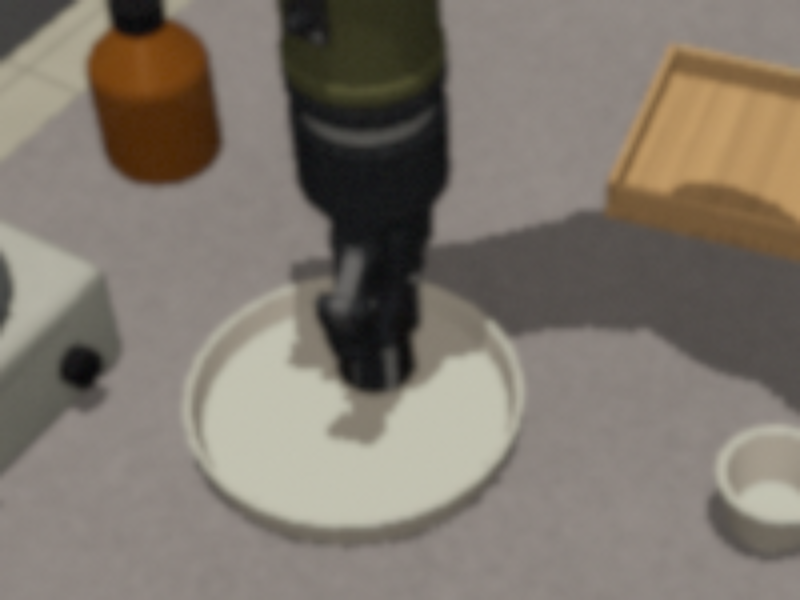

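The stopper is over the dish floor at about (378,380) in the crop, with no contact force yet. I'll ease it down.

Emit:
step_arm([
  [30,0,0,0.1,0],
  [30,0,0,0.15,0],
  [30,0,0,0.15,0],
])

```text
time_s: 5.18
eef_pos: [0.6444, -0.0438, 0.0139]
orientation: [3.141, -0.0, 0.311]
force: [0.3, -0.3, 0.4]
grip_width: 0.0395
finger_force: 43.6
```

Emit:
step_arm([
  [30,0,0,0.05,0],
  [30,0,0,0.1,0],
  [30,0,0,0.1,0],
])

```text
time_s: 5.55
eef_pos: [0.6446, -0.0438, 0.0136]
orientation: [3.14, -0.001, 0.311]
force: [-4.9, -0.5, 15.8]
grip_width: 0.0393
finger_force: 45.6
```

Emit:
step_arm([
  [60,0,0,-0.05,0],
  [60,0,0,-0.05,0],
  [60,0,0,-0.05,0],
  [65,0,0,-0.5,0],
  [65,0,0,-2,0],
  [65,0,0,-4,0],
  [65,0,0,-4,0],
])

```text
time_s: 6.42
eef_pos: [0.6476, -0.0429, 0.1163]
orientation: [3.14, -0.009, 0.311]
force: [0.0, 0.8, -0.6]
grip_width: 0.065
finger_force: 0.0
```

Run:
```python
from h import *
plan(.395,-.1975,.11,17.8);print(np.round(arm.read_state()["joint_positions"],2))
```

```text
t 6.4 pos [ 0.6476 -0.0429  0.1163] yaw 17.8 | tx -11.51 ty 2.80 tz 0.25 tw -0.00 rows 5 qlast -1.82 f [ 0.   0.8 -0.6] grip 65.0
[ 0.31  0.92 -0.61  1.58  0.66  0.85 -1.82]
```

Emit:
step_arm([
  [60,-11.5,2.8,0.5,0],
  [60,-11.5,2.8,0.5,0],
  [60,-11.5,2.8,0.5,0],
  [60,-11.5,2.8,0.5,0],
  [60,-11.5,2.8,0.5,0],
  [60,-11.5,2.8,0.5,0],
  [60,-11.5,2.8,0.5,0],
])

```text
time_s: 7.3
eef_pos: [0.393, -0.198, 0.0989]
orientation: [3.142, -0.002, 0.311]
force: [0.6, 0.3, -0.5]
grip_width: 0.0599
finger_force: 0.0
```

Run:
```python
from h import *
plan(.395,-.1975,.006,17.8);print(np.round(arm.read_state()["joint_positions"],2))
i=arm.camera("side");cv2.imwrite("pics/side5.png",cv2.resize(i[100:250,150:450],None,fx=2.6,fy=2.6))
```

```text
t 7.3 pos [ 0.393  -0.198   0.0989] yaw 17.8 | tx 0.08 ty 0.00 tz 3.72 tw 0.00 rows 2 qlast -1.86 f [ 0.6  0.3 -0.5] grip 59.9
[ 0.65  0.75 -0.46  2.22  0.94  0.38 -1.86]
```

View pics/side5.png

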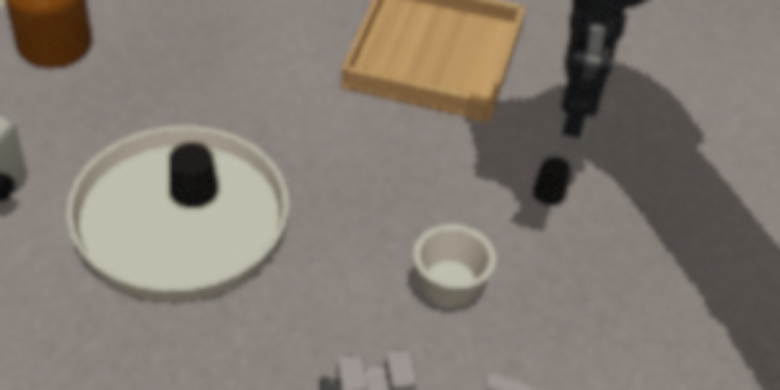

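The large stopper stands upright in the dish at (193,175). The gripper is above the small stopper at (552,180). I'll descend in stages.

Emit:
step_arm([
  [60,0.08,0,1.5,0],
  [60,0.08,0,2.5,0],
  [60,0.08,0,3.2,0],
  [60,0.08,0,3.2,0],
  [60,0.08,0,3.2,0],
])

```text
time_s: 7.98
eef_pos: [0.3953, -0.1966, 0.0183]
orientation: [-3.141, -0.001, 0.314]
force: [-1.0, 0.2, -0.8]
grip_width: 0.0596
finger_force: 0.0
```

Run:
```python
from h import *
plan(.395,-.1975,.008,17.8);print(np.round(arm.read_state()["joint_positions"],2))
```

```text
t 8.0 pos [ 0.3953 -0.1966  0.0183] yaw 18.0 | tx -0.02 ty 0.03 tz 0.41 tw 0.02 rows 1 qlast -2.48 f [-1.   0.2 -0.8] grip 59.6
[ 0.43  0.9  -0.11  2.25  1.58  0.08 -2.48]
```

Emit:
step_arm([
  [60,0,0,0.2,0],
  [60,0,0,0.4,0],
  [60,0,0,0.4,0],
])

```text
time_s: 8.35
eef_pos: [0.3947, -0.1974, 0.0088]
orientation: [-3.141, -0.001, 0.311]
force: [0.3, -0.6, 0.6]
grip_width: 0.0601
finger_force: 0.0
```

Run:
```python
from h import *
plan(.395,-.1975,.008,17.8);print(np.round(arm.read_state()["joint_positions"],2))
```

```text
t 8.3 pos [ 0.3947 -0.1974  0.0088] yaw 17.8 | tx 0.01 ty 0.01 tz 0.03 tw 0.00 rows 1 qlast -2.56 f [ 0.3 -0.6  0.6] grip 60.1
[ 0.49  0.92 -0.21  2.24  1.66  0.16 -2.56]
```

Good. I'll close and lift.

Emit:
step_arm([
  [15,0,0,0,0],
  [15,0,0,0,0],
  [15,0,0,0,0],
  [15,0,0,0,0],
  [15,0,0,0,0],
])

```text
time_s: 8.98
eef_pos: [0.3942, -0.1978, 0.0093]
orientation: [3.141, -0.001, 0.311]
force: [0.4, -0.5, 6.2]
grip_width: 0.0257
finger_force: 39.4
```

Emit:
step_arm([
  [15,0,0,-0.6,0],
  [15,0,0,-1.5,0],
  [15,0,0,-3,0],
  [15,0,0,-4.5,0],
  [15,0,0,-4.5,0],
  [15,0,0,-4.5,0],
])

```text
time_s: 9.72
eef_pos: [0.3935, -0.1981, 0.121]
orientation: [3.141, 0.0, 0.31]
force: [-0.2, 0.4, -1.1]
grip_width: 0.0258
finger_force: 39.5
```

Run:
```python
from h import *
plan(.645,.025,.115,17.8);print(np.round(arm.read_state()["joint_positions"],2))
```

```text
t 9.7 pos [ 0.3935 -0.1981  0.121 ] yaw 17.8 | tx 12.30 ty -5.43 tz 0.24 tw -0.00 rows 6 qlast -1.82 f [-0.2  0.4 -1.1] grip 25.8
[ 0.71  0.72 -0.56  2.2   0.88  0.47 -1.82]
```

Emit:
step_arm([
  [15,12.35,-5.55,0.2,0],
  [15,12.35,-5.55,0.2,0],
  [15,12.35,-5.55,0.2,0],
  [15,12.35,-5.55,0.2,0],
  [15,12.35,-5.55,0.2,0],
  [15,12.35,-5.55,0.2,0],
  [15,12.35,-5.55,0.2,0],
  [15,12.35,-5.55,0.2,0],
])

```text
time_s: 10.72
eef_pos: [0.6437, 0.0271, 0.1147]
orientation: [3.14, 0.004, 0.311]
force: [0.8, 0.3, -0.9]
grip_width: 0.0257
finger_force: 39.5
```

Emit:
step_arm([
  [15,0,0,1.2,0],
  [15,0,0,2.4,0],
  [15,0,0,3.5,0],
  [15,0,0,3.8,0],
  [15,0,0,3.8,0],
])

```text
time_s: 11.35
eef_pos: [0.6449, 0.0277, 0.0213]
orientation: [3.141, 0.001, 0.31]
force: [-0.3, 0.4, 0.0]
grip_width: 0.0255
finger_force: 39.5
```

Run:
```python
from h import *
plan(.645,.028,.015,17.8);print(np.round(arm.read_state()["joint_positions"],2))
```

```text
t 11.3 pos [0.6449 0.0277 0.0213] yaw 17.8 | tx 0.01 ty -0.01 tz 0.25 tw -0.00 rows 1 qlast -2.02 f [-0.3  0.4  0. ] grip 25.5
[ 0.17  1.05 -0.55  1.61  0.77  0.71 -2.02]
```

Next I set it down at about z 0.0145, release and rise.

Emit:
step_arm([
  [15,0,0,0.15,0],
  [15,0,0,0.27,0],
  [15,0,0,0.27,0],
  [15,0,0,0.27,0],
])

```text
time_s: 11.85
eef_pos: [0.6455, 0.0288, 0.0148]
orientation: [3.141, -0.0, 0.311]
force: [0.7, -0.7, -0.0]
grip_width: 0.0257
finger_force: 39.5
```

Emit:
step_arm([
  [45,0,0,0,0],
  [45,0,0,0,0],
  [45,0,0,0,0],
  [45,0,0,-0.5,0],
  [45,0,0,-2,0],
  [45,0,0,-4.2,0],
  [45,0,0,-4.2,0],
])

```text
time_s: 12.72
eef_pos: [0.6489, 0.0302, 0.1252]
orientation: [3.141, -0.01, 0.311]
force: [-0.2, 0.3, 0.2]
grip_width: 0.0452
finger_force: 0.0
```

Run:
```python
from h import *
plan(.423,.055,.12,38.7);print(np.round(arm.read_state()["joint_positions"],2))
```

```text
t 12.7 pos [0.6489 0.0302 0.1252] yaw 17.8 | tx -8.30 ty -3.71 tz 0.21 tw -2.61 rows 4 qlast -1.93 f [-0.2  0.3  0.2] grip 45.2
[ 0.21  0.91 -0.64  1.57  0.66  0.87 -1.93]
```

Emit:
step_arm([
  [50,-8.3,-3.7,0.2,-2.6],
  [50,-8.3,-3.7,0.2,-2.6],
  [50,-8.3,-3.7,0.2,-2.6],
  [50,-8.3,-3.7,0.2,-2.6],
  [50,-8.3,-3.7,0.2,-2.6],
  [50,-8.3,-3.7,0.2,-2.6],
  [50,-8.3,-3.7,0.2,-2.6],
])

```text
time_s: 13.6
eef_pos: [0.4211, 0.0535, 0.1145]
orientation: [3.141, -0.002, 0.672]
force: [0.2, 0.5, 0.6]
grip_width: 0.0506
finger_force: 0.0
```

Run:
```python
from h import *
plan(.423,.055,.022,38.7);print(np.round(arm.read_state()["joint_positions"],2))
i=arm.camera("side");cv2.imwrite("pics/side6.png",cv2.resize(i[120:320,150:410],None,fx=3,fy=3))
```

```text
t 13.6 pos [0.4211 0.0535 0.1145] yaw 38.5 | tx 0.10 ty -0.00 tz 3.70 tw -0.02 rows 2 qlast -2.16 f [0.2 0.5 0.6] grip 50.6
[ 0.12  0.72 -0.56  2.25  0.99  0.44 -2.16]
```

View pics/side6.png

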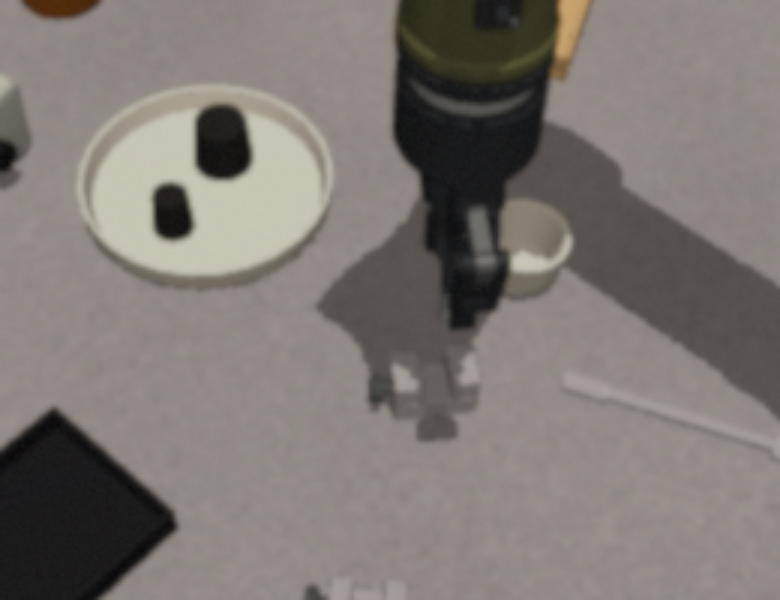

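Both stoppers stand in the dish, at (222,142) and (172,212). The gripper hangs over the large boss at (435,385), and the mortar is untouched. I'll lower in stages.

Emit:
step_arm([
  [50,0.1,0,1.2,0],
  [50,0.1,0,2,0],
  [50,0.1,0,2.8,0],
  [50,0.1,0,2.8,0],
])

```text
time_s: 14.15
eef_pos: [0.4216, 0.0548, 0.0435]
orientation: [3.141, 0.002, 0.675]
force: [-1.4, 0.8, 0.3]
grip_width: 0.0499
finger_force: 0.0
```

Run:
```python
from h import *
plan(.423,.055,.006,38.7);print(np.round(arm.read_state()["joint_positions"],2))
```

```text
t 14.2 pos [0.4216 0.0548 0.0435] yaw 38.7 | tx 0.05 ty 0.03 tz 1.50 tw -0.00 rows 1 qlast -2.57 f [-1.4  0.8  0.3] grip 49.9
[-0.07  0.85 -0.28  2.28  1.42  0.21 -2.57]
```

j7 is nearing its limit of −2.66. I'll rise and take the equivalent half-turned grasp, at yaw −141.3°.

Emit:
step_arm([
  [50,0,0,-1.5,0],
  [50,0,0,-3,1.3],
  [50,0,0,-3,2.6],
  [50,0,0,-3,3.9],
  [50,0,0,-3,5.2],
  [50,0,0,-3,6.5],
  [50,0,0,-3,7.8],
  [50,0,0,-3,9],
])

```text
time_s: 15.15
eef_pos: [0.4217, 0.0554, 0.1203]
orientation: [-3.14, 0.001, -0.589]
force: [-0.4, 0.3, -0.5]
grip_width: 0.0498
finger_force: 0.0
```

Emit:
step_arm([
  [50,0,0,0,1.3],
  [50,0,0,0,2.6],
  [50,0,0,0,3.9],
  [50,0,0,0,5.2],
  [50,0,0,0,6.5],
  [50,0,0,0,7.8],
  [50,0,0,0,9],
  [50,0,0,0,9],
])

```text
time_s: 16.15
eef_pos: [0.4219, 0.0559, 0.1197]
orientation: [-3.142, 0.002, -1.838]
force: [-0.5, 0.4, -0.2]
grip_width: 0.0503
finger_force: 0.0
```

Run:
```python
from h import *
plan(.423,.055,.025,38.7);print(np.round(arm.read_state()["joint_positions"],2))
```

```text
t 16.1 pos [0.4219 0.0559 0.1197] yaw -105.3 | tx 0.02 ty -0.05 tz 3.79 tw 4.50 rows 4 qlast -2.64 f [-0.5  0.4 -0.2] grip 50.3
[-0.49  0.72  0.42  2.27 -0.96  0.34 -2.64]
```

Positive twist lowers j7, so I turned the wrong way. I'll rotate back and on to yaw 218.7°.

Emit:
step_arm([
  [50,0,0,0,-1.3],
  [50,0,0,0,-2.6],
  [50,0,0,0,-3.9],
  [50,0,0,0,-5.2],
  [50,0,0,0,-6.5],
  [50,0,0,0,-7.8],
  [50,0,0,0,-9.1],
  [50,0,0,0,-10.4],
])

```text
time_s: 17.15
eef_pos: [0.422, 0.0555, 0.12]
orientation: [-3.139, -0.0, -0.378]
force: [-0.3, 0.2, 0.3]
grip_width: 0.05
finger_force: 0.0
```

Emit:
step_arm([
  [50,0,0,0,-1.3],
  [50,0,0,0,-2.6],
  [50,0,0,0,-3.9],
  [50,0,0,0,-5.2],
  [50,0,0,0,-6.5],
  [50,0,0,0,-7.8],
  [50,0,0,0,-9.1],
  [50,0,0,0,-10.4],
])

```text
time_s: 18.15
eef_pos: [0.4221, 0.0555, 0.1202]
orientation: [3.141, -0.003, 1.074]
force: [0.5, 0.4, 0.5]
grip_width: 0.05
finger_force: 0.0
```

Emit:
step_arm([
  [50,0,0,0,-1.3],
  [50,0,0,0,-2.6],
  [50,0,0,0,-3.9],
  [50,0,0,0,-5.2],
  [50,0,0,0,-6.5],
  [50,0,0,0,-7.8],
  [50,0,0,0,-9.1],
  [50,0,0,0,-10.4],
])

```text
time_s: 19.15
eef_pos: [0.4223, 0.0553, 0.1204]
orientation: [3.138, 0.001, 2.526]
force: [0.2, 0.0, 0.3]
grip_width: 0.0499
finger_force: 0.0
```

Run:
```python
from h import *
plan(.423,.055,.025,38.7);print(np.round(arm.read_state()["joint_positions"],2))
```

```text
t 19.1 pos [0.4223 0.0553 0.1204] yaw 144.7 | tx -0.03 ty 0.00 tz 3.82 tw -9.25 rows 7 qlast -0.19 f [0.2 0.  0.3] grip 49.9
[ 0.06  0.69 -0.47  2.24  0.87  0.39 -0.19]
```

Emit:
step_arm([
  [50,0,0,0,-1.3],
  [50,0,0,0,-2.6],
  [50,0,0,0,-3.9],
  [50,0,0,0,-5.2],
  [50,0,0,0,-6.5],
  [50,0,0,0,-7.8],
  [50,0,0,0,-9.25],
  [50,0,0,0,-9.25],
])

```text
time_s: 20.15
eef_pos: [0.4222, 0.0551, 0.1202]
orientation: [3.141, 0.003, -2.475]
force: [0.4, 0.4, 0.0]
grip_width: 0.0501
finger_force: 0.0
```

Emit:
step_arm([
  [50,0,0,1.5,0],
  [50,0,0,2.5,0],
  [50,0,0,3.5,0],
  [50,0,0,3.8,0],
  [50,0,0,3.8,0],
])

```text
time_s: 20.78
eef_pos: [0.4216, 0.0551, 0.0248]
orientation: [3.141, 0.0, -2.475]
force: [0.1, 0.1, -1.1]
grip_width: 0.0499
finger_force: 0.0
```

Run:
```python
from h import *
plan(.423,.055,.007,38.7);print(np.round(arm.read_state()["joint_positions"],2))
```

```text
t 20.8 pos [0.4216 0.0551 0.0248] yaw -141.8 | tx -0.04 ty -0.04 tz 0.71 tw -0.07 rows 1 qlast 0.45 f [ 0.1  0.1 -1.1] grip 49.9
[ 0.15  0.95 -0.64  2.28  1.54  0.51  0.45]
```

Joints are comfortable now. I'll go down to about 0.007 and close gently.

Emit:
step_arm([
  [50,-0.05,-0.04,0.4,-0.05],
  [50,-0.05,-0.04,0.7,-0.05],
  [50,-0.05,-0.04,0.7,-0.05],
  [15,-0.05,-0.04,0.7,-0.05],
  [15,-0.05,-0.04,0.7,-0.05],
  [15,-0.05,-0.04,0.7,-0.05],
  [15,-0.05,-0.04,0.7,-0.05],
  [15,-0.05,-0.04,0.7,-0.05],
], grip_force=50)

```text
time_s: 21.78
eef_pos: [0.4231, 0.0551, 0.0076]
orientation: [-3.141, 0.001, -2.467]
force: [-0.9, 0.2, 6.8]
grip_width: 0.0286
finger_force: 50.0
```

Emit:
step_arm([
  [15,0,0,-0.6,0],
  [15,0,0,-1.5,0],
  [15,0,0,-3,0],
  [15,0,0,-4.5,0],
  [15,0,0,-4.5,0],
  [15,0,0,-4.5,0],
])

```text
time_s: 22.52
eef_pos: [0.4228, 0.0544, 0.119]
orientation: [-3.141, -0.001, -2.468]
force: [-0.7, -1.0, -1.4]
grip_width: 0.0288
finger_force: 49.9
```

Run:
```python
from h import *
plan(.577,.26,.12,34);print(np.round(arm.read_state()["joint_positions"],2))
i=arm.camera("side");cv2.imwrite("pics/side7.png",cv2.resize(i[120:320,150:410],None,fx=3,fy=3))
```

```text
t 22.5 pos [0.4228 0.0544 0.119 ] yaw -141.4 | tx -9.95 ty 2.58 tz -0.04 tw 0.57 rows 5 qlast 0.90 f [-0.7 -1.  -1.4] grip 28.8
[ 0.21  0.75 -0.73  2.23  1.05  0.56  0.9 ]
```

View pics/side7.png

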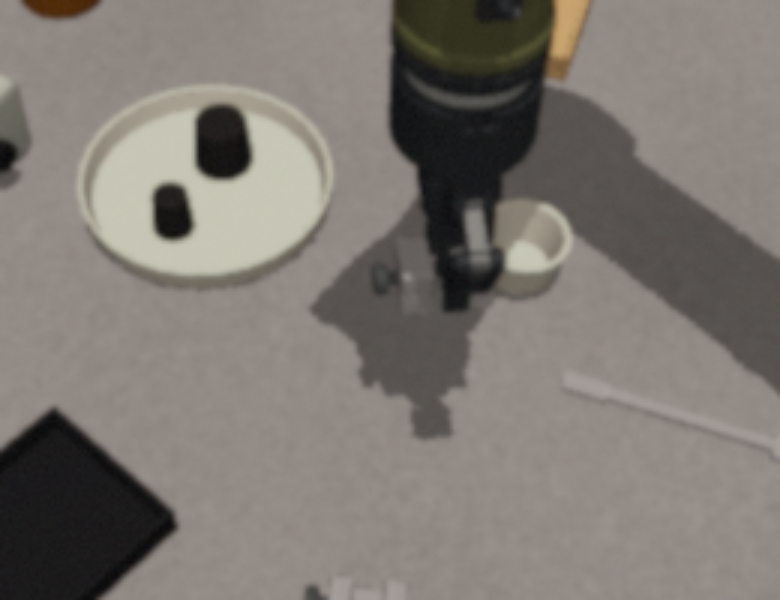

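The large boss is held level at (430,275) with its screw at (385,277). I'll carry it to the near half of the tray and align it across the tray.

Run:
```python
from h import *
plan(.564,.263,.12,-11.3)
```

```text
t 22.6 pos [0.4225 0.0544 0.1187] yaw -141.4 | tx -9.63 ty 2.99 tz -0.05 tw 6.24 rows 5 qlast 0.90 f [-0.1  0.5 -2. ] grip 28.5
```

Emit:
step_arm([
  [15,-2,0.6,0,1.2],
  [15,-4,1.2,0,2.4],
  [15,-6,1.8,0,3.6],
  [15,-8,2.4,0,4.8],
  [15,-9.6,3,0,6],
  [15,-9.6,3,0,6.25],
  [15,-9.6,3,0,6.25],
  [15,-9.6,3,0,6.25],
])

```text
time_s: 23.58
eef_pos: [0.5631, 0.2612, 0.1185]
orientation: [-3.139, -0.001, 2.943]
force: [0.3, -0.2, -2.5]
grip_width: 0.0288
finger_force: 50.0
```

Emit:
step_arm([
  [15,0,0,1.2,0],
  [15,0,0,2.4,0],
  [15,0,0,3.3,0],
  [15,0,0,3.6,0],
  [15,0,0,3.6,0],
  [15,0,0,3.6,0],
])

```text
time_s: 24.32
eef_pos: [0.5645, 0.2638, 0.0306]
orientation: [3.14, 0.001, 2.943]
force: [0.8, 0.5, -1.5]
grip_width: 0.0286
finger_force: 50.0
```

Run:
```python
from h import *
plan(.564,.263,.0135,-11.3);print(np.round(arm.read_state()["joint_positions"],2))
i=arm.camera("side");cv2.imwrite("pics/side8.png",cv2.resize(i[200:400,50:310],None,fx=3,fy=3))
```

```text
t 24.3 pos [0.5645 0.2638 0.0306] yaw 168.6 | tx 0.01 ty -0.04 tz 0.68 tw -0.01 rows 1 qlast 0.21 f [ 0.8  0.5 -1.5] grip 28.6
[-0.24  1.01 -0.51  1.69  0.75  0.65  0.21]
```

View pics/side8.png

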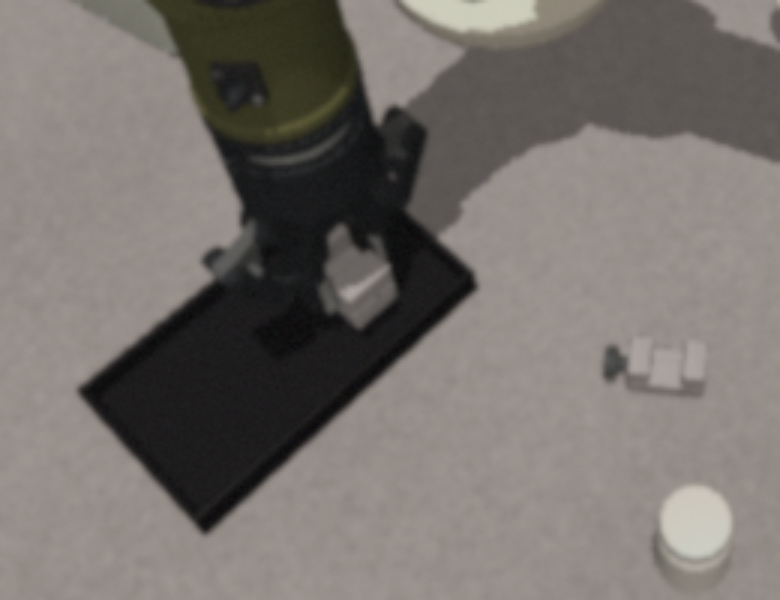

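The boss is at (360,285), square to the tray and inside its walls. I'll lower and release.

Emit:
step_arm([
  [15,0,0,0.3,0],
  [15,0,0,0.55,0],
  [15,0,0,0.67,0],
  [15,0,0,0.67,0],
  [15,0,0,0.67,0],
])

```text
time_s: 25.0
eef_pos: [0.5636, 0.2632, 0.0128]
orientation: [-3.141, -0.0, 2.943]
force: [-0.3, -0.5, 0.6]
grip_width: 0.0287
finger_force: 50.1
```

Emit:
step_arm([
  [46,0,0,0,0],
  [46,0,0,0,0],
  [46,0,0,0,0],
  [46,0,0,-0.5,0],
  [46,0,0,-2,0],
  [46,0,0,-4.2,0],
  [46,0,0,-4.2,0],
])

```text
time_s: 25.88
eef_pos: [0.5665, 0.2657, 0.1231]
orientation: [3.134, 0.007, 2.942]
force: [1.3, 0.7, -0.5]
grip_width: 0.0463
finger_force: 0.0
```

Run:
```python
from h import *
plan(.382,.2075,.12,24);print(np.round(arm.read_state()["joint_positions"],2))
```

```text
t 25.9 pos [0.5665 0.2657 0.1231] yaw 168.6 | tx 6.77 ty -3.74 tz 0.12 tw -4.43 rows 4 qlast 0.29 f [ 1.3  0.7 -0.5] grip 46.3
[-0.19  0.88 -0.6   1.65  0.65  0.8   0.29]
```

Emit:
step_arm([
  [46,2,-1,0,-1.2],
  [46,4,-2,0,-2.4],
  [46,6,-3,0,-3.6],
  [46,6.8,-3.75,0,-4.45],
  [46,6.8,-3.75,0.1,-4.45],
  [46,6.8,-3.75,0.1,-4.45],
  [46,6.8,-3.75,0.1,-4.45],
])

```text
time_s: 26.75
eef_pos: [0.38, 0.2058, 0.1152]
orientation: [3.141, 0.001, -2.721]
force: [0.1, -0.0, 0.0]
grip_width: 0.0462
finger_force: 0.0
```

Run:
```python
from h import *
plan(.382,.2075,.005,24);print(np.round(arm.read_state()["joint_positions"],2))
i=arm.camera("side");cv2.imwrite("pics/side9.png",cv2.resize(i[200:400,90:350],None,fx=3,fy=3))
```

```text
t 26.8 pos [0.38   0.2058 0.1152] yaw -155.9 | tx -0.10 ty 0.03 tz 4.41 tw 0.01 rows 2 qlast 0.36 f [ 0.1 -0.   0. ] grip 46.2
[-0.22  0.74 -0.61  2.22  0.99  0.48  0.36]
```

View pics/side9.png

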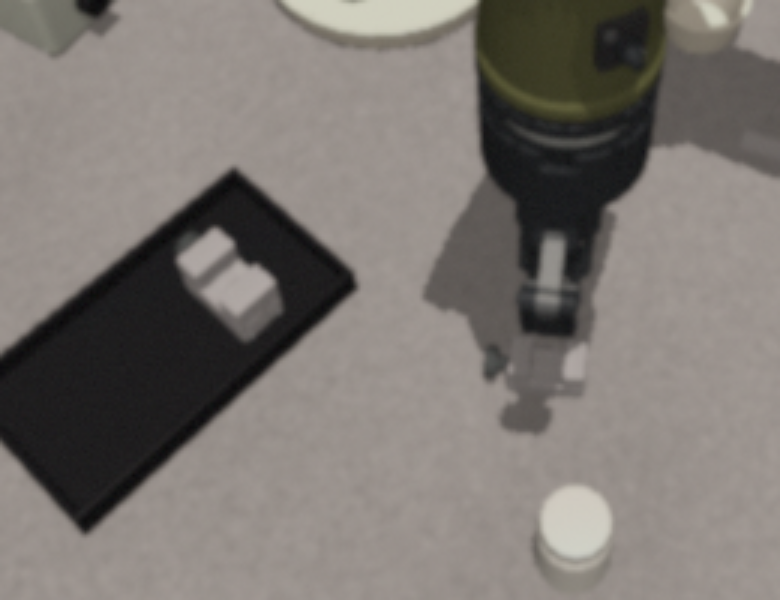

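The large boss stands in the tray at (230,280). The gripper is over the small boss at (550,360). I'll descend and grip.

Emit:
step_arm([
  [46,-0.1,0.03,1.5,0],
  [46,-0.1,0.03,3,0],
  [46,-0.1,0.03,3.8,0],
  [46,-0.1,0.03,4,0],
  [46,-0.1,0.03,4,0],
])

```text
time_s: 27.42
eef_pos: [0.381, 0.207, 0.0146]
orientation: [3.141, -0.0, -2.72]
force: [0.6, -0.1, 1.2]
grip_width: 0.0462
finger_force: 0.0
```

Run:
```python
from h import *
plan(.382,.2075,.005,24);print(np.round(arm.read_state()["joint_positions"],2))
```

```text
t 27.4 pos [0.381  0.207  0.0146] yaw -155.8 | tx -0.04 ty 0.00 tz 0.39 tw 0.02 rows 1 qlast -0.23 f [ 0.6 -0.1  1.2] grip 46.2
[-0.4   0.92 -0.34  2.26  1.61  0.27 -0.23]
```

Emit:
step_arm([
  [46,0,0,0.2,0],
  [46,0,0,0.38,0],
  [46,0,0,0.38,0],
  [10,0,0,0.38,0],
  [10,0,0,0.38,0],
  [10,0,0,0.38,0],
  [10,0,0,0.38,0],
  [10,0,0,0.38,0],
])

```text
time_s: 28.42
eef_pos: [0.3807, 0.2067, 0.0061]
orientation: [-3.141, 0.0, -2.719]
force: [0.4, 0.3, 5.6]
grip_width: 0.0227
finger_force: 49.5
```

Emit:
step_arm([
  [10,0,0,-0.6,0],
  [10,0,0,-1.5,0],
  [10,0,0,-3,0],
  [10,0,0,-4.5,0],
  [10,0,0,-4.5,0],
  [10,0,0,-4.5,0],
])

```text
time_s: 29.18
eef_pos: [0.3807, 0.2061, 0.1178]
orientation: [-3.141, -0.0, -2.72]
force: [0.5, -0.2, -0.3]
grip_width: 0.0228
finger_force: 49.3
```

Run:
```python
from h import *
plan(.5803,.3455,.12,-11.3);print(np.round(arm.read_state()["joint_positions"],2))
```

```text
t 29.2 pos [0.3807 0.2061 0.1178] yaw -155.8 | tx -9.57 ty 1.82 tz -0.09 tw 4.43 rows 4 qlast 0.46 f [ 0.5 -0.2 -0.3] grip 22.8
[-0.28  0.71 -0.52  2.22  0.9   0.43  0.46]
```

Emit:
step_arm([
  [10,-2.2,0.4,0,1.1],
  [10,-4.4,0.8,0,2.2],
  [10,-6.6,1.2,0,3.3],
  [10,-8.8,1.7,0,4.4],
  [10,-9.6,1.8,0,4.45],
  [10,-9.6,1.8,0,4.45],
  [10,-9.6,1.8,0,4.45],
])

```text
time_s: 30.05
eef_pos: [0.5795, 0.345, 0.1165]
orientation: [-3.138, -0.002, 2.944]
force: [-0.3, -0.2, 0.0]
grip_width: 0.022
finger_force: 49.3
```

Emit:
step_arm([
  [10,0,0,1.2,0],
  [10,0,0,2.4,0],
  [10,0,0,3.3,0],
  [10,0,0,3.6,0],
  [10,0,0,3.6,0],
  [10,0,0,3.6,0],
])

```text
time_s: 30.8
eef_pos: [0.5818, 0.3467, 0.0295]
orientation: [3.14, 0.001, 2.943]
force: [-0.4, -0.9, -2.1]
grip_width: 0.023
finger_force: 49.3
```

Run:
```python
from h import *
plan(.5803,.3455,.012,-11.3);print(np.round(arm.read_state()["joint_positions"],2))
i=arm.camera("side");cv2.imwrite("pics/side10.png",cv2.resize(i[200:400,50:310],None,fx=3,fy=3))
```

```text
t 30.8 pos [0.5818 0.3467 0.0295] yaw 168.6 | tx 0.05 ty -0.06 tz 0.70 tw -0.01 rows 1 qlast 0.29 f [-0.4 -0.9 -2.1] grip 23.0
[-0.38  1.04 -0.45  1.51  0.59  0.73  0.29]
```

View pics/side10.png

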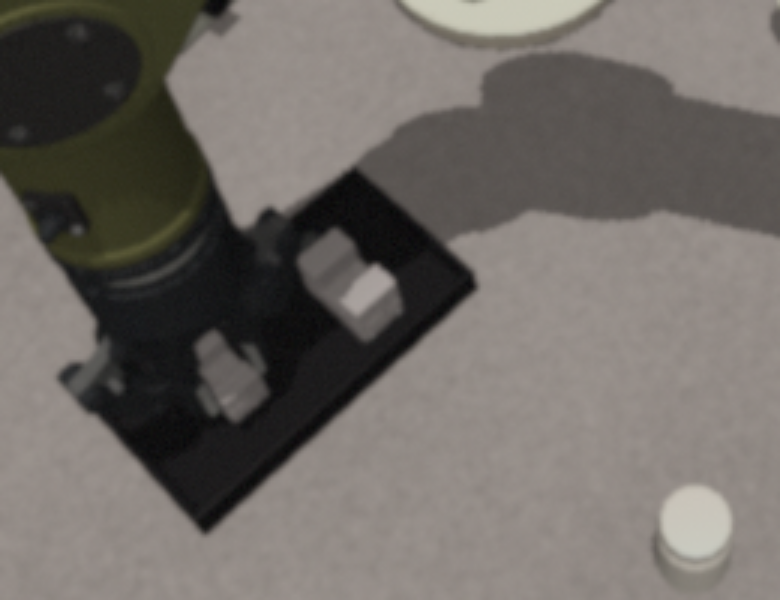

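The small boss is at (235,380), inside the tray and clear of the large one. I'll lower and release.

Emit:
step_arm([
  [10,0.05,-0.05,0.3,0],
  [10,0.05,-0.05,0.55,0],
  [10,0.05,-0.05,0.68,0],
  [10,0.05,-0.05,0.68,0],
  [10,0.05,-0.05,0.68,0],
])

```text
time_s: 31.48
eef_pos: [0.5795, 0.345, 0.0113]
orientation: [-3.141, -0.0, 2.943]
force: [-2.7, -0.4, 1.5]
grip_width: 0.0229
finger_force: 49.5
```

Emit:
step_arm([
  [42,0,0,0,0],
  [42,0,0,0,0],
  [42,0,0,0,0],
  [42,0,0,-0.5,0],
  [42,0,0,-2,0],
  [42,0,0,-4.8,0],
  [42,0,0,-4.8,0],
  [65,0,0,-4.8,0],
])

```text
time_s: 32.48
eef_pos: [0.58, 0.3452, 0.1325]
orientation: [3.141, 0.002, 2.943]
force: [-0.3, -0.3, -1.3]
grip_width: 0.0588
finger_force: 0.0
```

Run:
```python
from h import *
plan(.3185,.2895,.13,-11.3);print(np.round(arm.read_state()["joint_positions"],2))
```

```text
t 32.5 pos [0.58   0.3452 0.1325] yaw 168.6 | tx 9.81 ty -4.25 tz 0.10 tw -0.01 rows 5 qlast 0.35 f [-0.3 -0.3 -1.3] grip 58.8
[-0.35  0.91 -0.51  1.48  0.52  0.89  0.35]
```

Emit:
step_arm([
  [65,9.8,-4.25,-0.2,0],
  [65,9.8,-4.25,-0.2,0],
  [65,9.8,-4.25,-0.2,0],
  [65,9.8,-4.25,-0.2,0],
  [65,9.8,-4.25,-0.2,0],
  [65,9.8,-4.25,-0.2,0],
  [65,9.8,-4.25,-0.2,0],
])

```text
time_s: 33.35
eef_pos: [0.3196, 0.2897, 0.1358]
orientation: [3.141, 0.0, 2.942]
force: [-0.2, -0.5, 0.3]
grip_width: 0.0648
finger_force: 0.0
```

Run:
```python
from h import *
plan(.3185,.2895,.010,-11.3);print(np.round(arm.read_state()["joint_positions"],2))
i=arm.camera("side");cv2.imwrite("pics/side11.png",cv2.resize(i[220:420,70:330],None,fx=3,fy=3))
```

```text
t 33.4 pos [0.3196 0.2897 0.1358] yaw 168.5 | tx 0.04 ty -0.01 tz 5.03 tw -0.02 rows 3 qlast -0.14 f [-0.2 -0.5  0.3] grip 64.8
[-0.61  0.65 -0.37  2.22  0.64  0.38 -0.14]
```

View pics/side11.png

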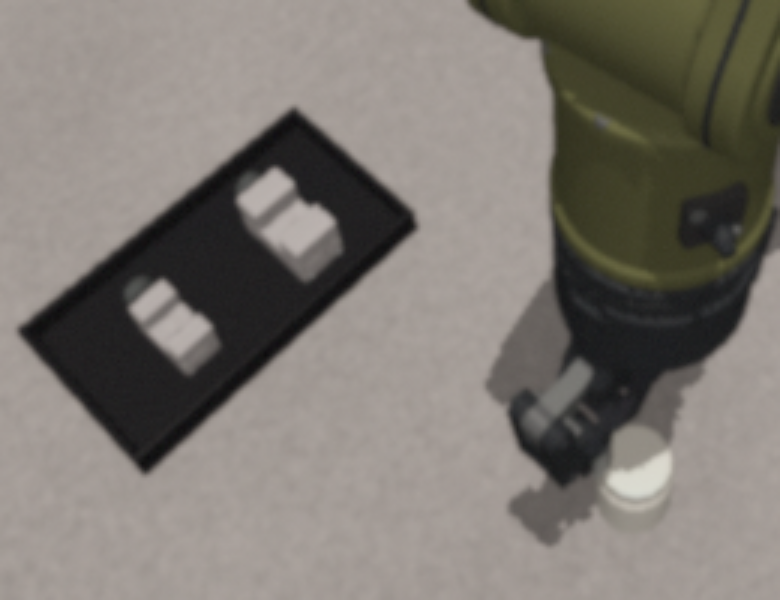

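Both bosses stand in the tray, at (290,225) and (172,325). The near finger at (565,470) projects where it should for a gripper centred over the jar at (636,475). I'll descend.

Emit:
step_arm([
  [65,0.04,0,1.5,0],
  [65,0.04,0,2.8,0],
  [65,0.04,0,3.8,0],
  [65,0.04,0,4.6,0],
  [65,0.04,0,4.6,0],
  [65,0.04,0,4.6,0],
])

```text
time_s: 34.15
eef_pos: [0.3189, 0.2899, 0.0201]
orientation: [3.14, 0.0, 2.941]
force: [-0.9, 0.6, -0.7]
grip_width: 0.0652
finger_force: 0.0
```

Run:
```python
from h import *
plan(.3185,.2895,.012,-11.3);print(np.round(arm.read_state()["joint_positions"],2))
```

```text
t 34.1 pos [0.3189 0.2899 0.0201] yaw 168.5 | tx 0.01 ty -0.02 tz 0.32 tw -0.03 rows 1 qlast -1.12 f [-0.9  0.6 -0.7] grip 65.2
[-0.68  0.9  -0.27  2.27  1.64  0.21 -1.12]
```

Emit:
step_arm([
  [65,0,0,0.3,0],
  [65,0,0,0.3,0],
  [30,0,0,0.3,0],
  [30,0,0,0.3,0],
  [30,0,0,0.3,0],
  [30,0,0,0.3,0],
  [30,0,0,0.3,0],
], grip_force=35)

```text
time_s: 35.02
eef_pos: [0.3178, 0.2897, 0.014]
orientation: [3.141, 0.001, 2.943]
force: [2.0, 0.6, 4.1]
grip_width: 0.0388
finger_force: 35.6
```

Emit:
step_arm([
  [30,0,0,-0.6,0],
  [30,0,0,-1.5,0],
  [30,0,0,-3,0],
  [30,0,0,-5,0],
  [30,0,0,-5.5,0],
  [30,0,0,-5.5,0],
])

```text
time_s: 35.78
eef_pos: [0.3178, 0.2897, 0.1519]
orientation: [3.14, 0.001, 2.942]
force: [0.6, -0.2, -1.6]
grip_width: 0.0387
finger_force: 35.6
```

Run:
```python
from h import *
plan(.5,-.0,.17,-11.3);plan(.557,-.297,.14,-11.3,[.5,0,.17,168.6]);print(np.round(arm.read_state()["joint_positions"],2))
```

```text
t 35.8 pos [0.3178 0.2897 0.1519] yaw 168.6 | tx -9.44 ty -9.91 tz -0.72 tw -0.02 rows 6 qlast -0.31 f [ 0.6 -0.2 -1.6] grip 38.7
t 35.8 pos [0.5  0.   0.17] yaw 168.6 | tx -4.58 ty -11.19 tz 1.20 tw -0.01 rows 5 qlast -0.31 f [ 0.6 -0.2 -1.6] grip 38.7
[-0.46  0.65 -0.61  2.2   0.79  0.51 -0.31]
```

Emit:
step_arm([
  [30,-9.4,-9.9,-0.7,0],
  [30,-9.4,-9.9,-0.7,0],
  [30,-9.4,-9.9,-0.7,0],
  [30,-9.4,-9.9,-0.7,0],
  [30,-9.4,-9.9,-0.7,0],
  [30,-9.4,-9.9,-0.7,0],
  [30,-9.4,-9.9,-0.7,0],
])

```text
time_s: 36.65
eef_pos: [0.4991, -0.0025, 0.1669]
orientation: [-3.14, -0.002, 2.937]
force: [-1.0, 0.0, -0.3]
grip_width: 0.0389
finger_force: 35.6
```

Emit:
step_arm([
  [30,-4.6,-11.2,1.2,0],
  [30,-4.6,-11.2,1.2,0],
  [30,-4.6,-11.2,1.2,0],
  [30,-4.6,-11.2,1.2,0],
  [30,-4.6,-11.2,1.2,0],
  [30,-4.6,-11.2,1.2,0],
  [30,-4.6,-11.2,1.2,0],
])

```text
time_s: 37.52
eef_pos: [0.5563, -0.2939, 0.1377]
orientation: [3.14, -0.002, 2.946]
force: [-0.2, 1.0, -0.3]
grip_width: 0.039
finger_force: 35.6
```

Run:
```python
from h import *
plan(.557,-.297,.021,-11.3);print(np.round(arm.read_state()["joint_positions"],2))
i=arm.camera("side");cv2.imwrite("pics/side12.png",cv2.resize(i[20:220,200:460],None,fx=3,fy=3))
```

```text
t 37.5 pos [ 0.5563 -0.2939  0.1377] yaw 168.8 | tx -0.05 ty -0.12 tz 4.67 tw 0.01 rows 2 qlast 1.15 f [-0.2  1.  -0.3] grip 39.0
[ 0.81  0.91 -0.76  1.62  0.74  0.93  1.15]
```

View pics/side12.png

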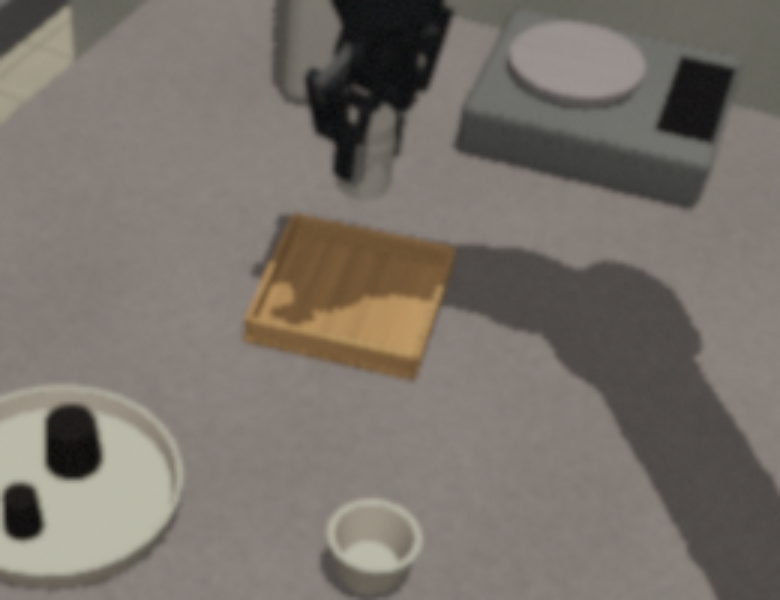

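The jar hangs upright at (370,165), above the box at (350,295). I'll lower it.

Emit:
step_arm([
  [30,0,-0.1,1.3,0],
  [30,0,-0.1,2.6,0],
  [30,0,-0.1,3.8,0],
  [30,0,-0.1,4.4,0],
  [30,0,-0.1,4.65,0],
  [30,0,-0.1,4.65,0],
  [30,0,-0.1,4.65,0],
])

```text
time_s: 38.45
eef_pos: [0.5567, -0.2992, 0.0237]
orientation: [-3.141, 0.002, 2.943]
force: [0.2, 0.3, -0.2]
grip_width: 0.0388
finger_force: 35.7
```

Emit:
step_arm([
  [30,0,0,0.05,0],
  [30,0,0,0.05,0],
])

```text
time_s: 38.7
eef_pos: [0.556, -0.2993, 0.0216]
orientation: [-3.141, 0.0, 2.943]
force: [0.1, -1.0, -1.1]
grip_width: 0.0387
finger_force: 35.7
```

Emit:
step_arm([
  [30,0,0,0.08,0],
  [30,0,0,0.08,0],
  [30,0,0,0.08,0],
])

```text
time_s: 39.08
eef_pos: [0.5559, -0.2991, 0.0193]
orientation: [-3.142, -0.0, 2.943]
force: [-0.1, 0.5, -1.4]
grip_width: 0.0387
finger_force: 35.7
```

Emit:
step_arm([
  [60,0,0,0,0],
  [60,0,0,0,0],
  [60,0,0,0,0],
  [60,0,0,-0.5,0],
  [60,0,0,-2,0],
  [60,0,0,-4.5,0],
  [60,0,0,-6,0],
  [60,0,0,-6,0],
])

```text
time_s: 40.08
eef_pos: [0.5584, -0.2993, 0.1738]
orientation: [-3.141, 0.008, 2.943]
force: [-0.5, 0.5, -0.4]
grip_width: 0.0596
finger_force: 0.0
```

Emit:
step_arm([
  [60,0,-2.5,0,0],
  [60,0,-5,0,0],
  [60,0,-5,0,0],
  [60,0,-5,0,0],
  [60,0,-5,0,0],
])

```text
time_s: 40.7
eef_pos: [0.5319, -0.4195, 0.1692]
orientation: [3.14, -0.0, 2.946]
force: [0.4, 0.4, 0.1]
grip_width: 0.06
finger_force: 0.0
```

Run:
```python
from h import *
cv2.imwrite("pics/end.png",np.vstack([arm.camera("side")[60:400,40:480]]));print(arm.read_state()["time_s"])
```

```text
40.75
```

View pics/end.png

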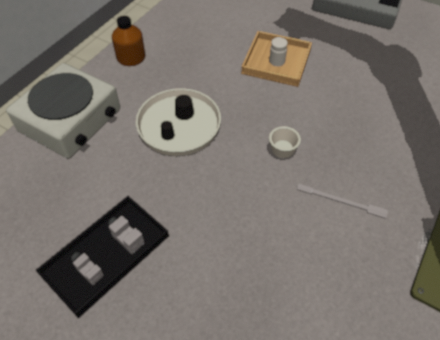

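Everything stands in place: stoppers in the dish at (184,107) and (168,130), bosses in the tray at (127,232) and (87,268), and the jar in the box at (279,52). The mortar at (284,142) hasn't moved.

```bash
python3 -c "
from workcell import arm
print(arm.job_done())"
```

```text
the job is handed in; nothing more can be done
None
```

The job is handed in at about 41 s: the last picture shows both stoppers in the dish, both boss heads in the tray and the jar in the box, all standing upright, with the mortar left where it was; no verdict was returned.

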